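# Start an inspection lot at the fittings bench

### The job

Start an inspection lot using only the closed fingertips: first switch on the magnifier lamp by pressing the raised, white-marked end of the blue rocker on the grey-green lamp box fully down, then on the counter console press the yellow key fully down, where it stays, and then press the green key fully down and let it come back up. Do it in that order, do not press the red key, and leave the two brass fittings and the black loupe standing where they are.

Things in the scene. Friction and masses are not known exactly. Their poses are not given: they have to be found in the camera images.
- lamp_box: grey-green lamp control box, 170 x 170 mm, flat top 60 mm above the bench, fixed; origin at the centre of its underside, z up. The blue rocker sits at the middle of its top, its length along the box's x axis; the rocker's marked (ON) end is towards the box's +x. Around the rocker is a black frame 78 x 48 mm, 9 mm high.
- rocker_on_end (a point): point on the upper face of the rocker's ON half (white bar across it), about 20 mm from the pivot along the box's +x. Switched off, this end is raised, its face sloping up outwards (0.4 rad), this point about 84 mm and the tip about 89 mm above the bench; fully pressed its face is level, 76 mm above the bench. Push straight down here.
- rocker (a joint): rocker angle in rad: 0 (up to 0.06 at the start) = off, 0.40 = ON end fully down. The rocker is a shallow-V paddle 67 mm long, 34 mm wide, pivoting about the box's y axis 72 mm above the bench; 2 to 3 N near its end moves it and it stays where it is left
- console: grey counter console, 110 (x) x 230 (y) mm, flat top 40 mm above the bench, fixed; origin at the centre of its underside, z up. Three key modules, 50 mm square and 12 mm high, stand on it in a row along its y axis, 70 mm apart, 15 mm to -x of its centre line; which colour is in which place varies.
- amber_top (a point): centre of the top of the yellow key, a round cap 32 mm across; 64 mm above the bench when up, travels 8 mm straight down. No spring: about 3 N moves it and it stays where it is left
- green_top (a point): centre of the top of the green key, a round cap 32 mm across; 64 mm above the bench when up, travels 8 mm straight down. Sprung: 1.2 N starts it, 4 N takes it fully down, and it returns when let go
- red_top (a point): centre of the top of the red round key on the console, the same size and height and sprung like the green one; not to be pressed
- amber_key (a joint): travel of the yellow key in m: 0 up, 0.008 fully down
- green_key (a joint): travel of the green key in m: 0 up, 0.008 fully down
- red_key (a joint): travel of the red key in m: 0 up, 0.008 fully down
- fitting_a: loose brass hose fitting, 50 mm tall, 35 mm across its flange, standing upright on the lamp box's top, 67 mm or a little more to the side (+y of the box) of the rocker's middle; origin at the centre of its underside
- fitting_b: a like brass fitting standing on the bench just beyond the console (its +x side); origin at the centre of its underside
- loupe: loose black eyepiece loupe, 40 mm across, 36 mm tall, standing on the bench beyond the box and the console, between them; origin at the centre of its underside

How it is judged:
By the outcome, as a careful person would: the job done as asked, in the order asked, and still so for the second after the job is handed in, with the robot touching nothing.
It also fails if it takes over 45 s, if anything falls off the work surface, if the arm or the gripper's body presses on something with over 40 N, if the wrist force passes 120 N, or if a joint passes its speed limit or range.

### The arm

A 6-joint arm with a two-finger parallel gripper is mounted at the origin on the work surface. World frame = base frame: x ahead of the robot, y to its left, z up, the work surface at z = 0. Lengths are in m, angles in degrees, forces in N, time in s.
With the tool pointing down it reaches from about 0.325 to 0.925 m from the base axis. Payload 3.1 kg.
Tool frame: the origin (TCP) lies midway between the tips of the shut fingers; the grasp point (between the pads) lies 19 mm behind it (tcp_to_grasp is the distance from the TCP to the grasp point, in m); z points along the fingers, y is the line along which they close (so a half turn about z gives the same grasp; the last joint's range is limited). The gripper opens to 85 mm and grips with 20 to 120 N. Pads are 22 mm wide; open, the fingers measure 114 mm over their backs; the gripper's body (76 mm by 85 mm) begins 54 mm behind the grasp point. The pads swing forward as they close: fully open they stand 13 mm farther back than shut.
Start: joints at [68.915, 12.427, 92.441, -0, 75.132, -6.429], TCP at [0.158, 0.605, 0.231] pointing down, gripper open.
Joint ranges: [-157.48, 157.48], [-44.54, 120.13], [17.64, 146.25], [-64.5, 244.5], [7.68, 150.69], [-147.95, 147.95]. Speed limits (degrees/s): [159.86, 159.86, 180, 180, 180, 180].

### API

Orientations are given as a 3x3 rotation matrix whose columns are the frame's x, y, z axes.
In Python, from bench import reach, movel, set_joints, command_gripper, dwell, ik, camera, MotionError, finish_job, current_t, current_joint_pos, current_qvel, current_tau, current_tcp_pos, current_orientation, current_wrist_force, current_moment, current_grip_width, current_grip_force, tcp_to_grasp gives the robot as it stands. The module is installed in compiled form; this text tells all that it offers. Calls block until the motion is done:
- reach(position, orientation): joint-space move of the TCP to a pose.
- movel(position, frame=None, max_speed=0.15, contact_N=None): straight line of the TCP; frame=None keeps the orientation; max_speed is the mean speed in m/s. With contact_N (N) it stops when the force on the tool has changed by that much, and returns True; else False.
- set_joints(angles): joint-space move.
- command_gripper(opening, grasp_force=None): finger opening in m; grasp_force is the grip in N (None keeps the last); returns when the fingers have stopped.
- dwell(seconds).
- ik(position, orientation): joint angles nearest the present ones, or None.
- camera(name): name is "scene" or "top" or "wrist"; returns a dict with "pixels" (480x640x3 uint8, red, green, blue), "depth" (480x640 float32, m along the optical axis (not along the pixel's ray), 0 where there is no reading), "fx", "fy", "cx", "cy" (pixels), "R" (3x3) and "t" (3): a world point X has camera coordinates R X + t; the wrist camera has in their place "mount" (4x4, takes a point from camera to tool coordinates, whose origin is the TCP and whose axes are the flange's). Camera axes: x right, y down, z forward; pixel columns grow to the right and rows downward; lengths in m; the calibration is good to about 2 mm. The wrist camera is an equidistant fisheye: a pixel r from the principal point sees the ray r / f radians off the axis. A picture is of the moment at which its call begins: read the wrist's pose just before it.
A pose or a line that the arm cannot do raises MotionError and nothing moves.
- finish_job(): hands the job in; it is judged then, once.
Readings, each from a call of its own:
- current_t(): time.
- current_joint_pos(): joint angles.
- current_qvel(): joint speeds.
- current_tau(): joint torques, N m.
- current_tcp_pos(): TCP position.
- current_orientation(): TCP orientation.
- current_wrist_force(): force on the tool from outside, world axes, zero at the start.
- current_moment(): the same for the moment, N m.
- current_grip_width(): finger opening in m.
- current_grip_force(): force on a finger pad.
Only numpy, scipy, OpenCV 4.12 (cv2) and the standard library are available. Lean on these libraries where they do the work, as an engineer would, in place of code of your own. Each camera call takes 0.05 s, during which the arm holds its last target. There are 200 camera calls.

## Working session

There is one attempt and no reset: what is moved stays moved. The work goes in short steps, each a Python script; the robot and the scene stay as the last script left them, time stands still between calls to the robot, and variables do not carry over. Pictures are saved under pics/ and viewed, at most 10 in all, crops included, and the job is handed in when it is done.

```bash
mkdir -p pics; cat > h.py <<'E'
import numpy as np, cv2
from bench import *
def pts(c):
    v,u=np.mgrid[0:480,0:640]; d=c["depth"]
    P=np.stack([(u-c["cx"])/c["fx"]*d,(v-c["cy"])/c["fy"]*d,d],-1)
    return (P-np.asarray(c["t"]))@np.asarray(c["R"])
E
python3 - <<'E'
from h import *
for n in("top","scene"):
    c=camera(n); np.savez(n+".npz",**c)
    cv2.imwrite(f"pics/{n}.png",c["pixels"][:,:,::-1])
    print(n,current_t(),c["t"])
E
```

```text
top 0.05 [0.02825113 0.6311224  0.71336168]
scene 0.1 [-0.55001952 -0.10340704  1.13528326]
```

View pics/top.png

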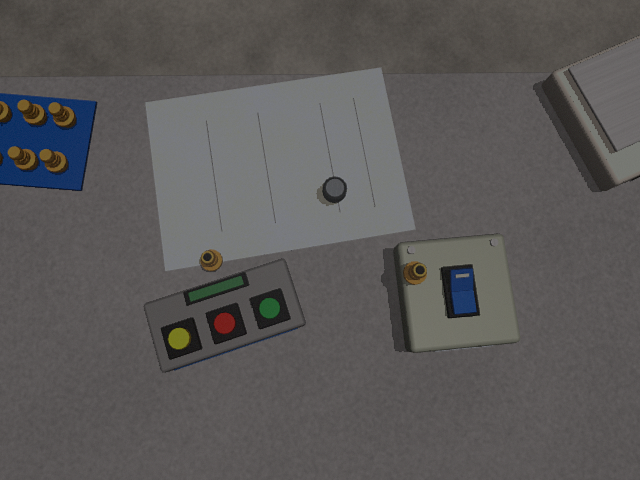

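View pics/scene.png

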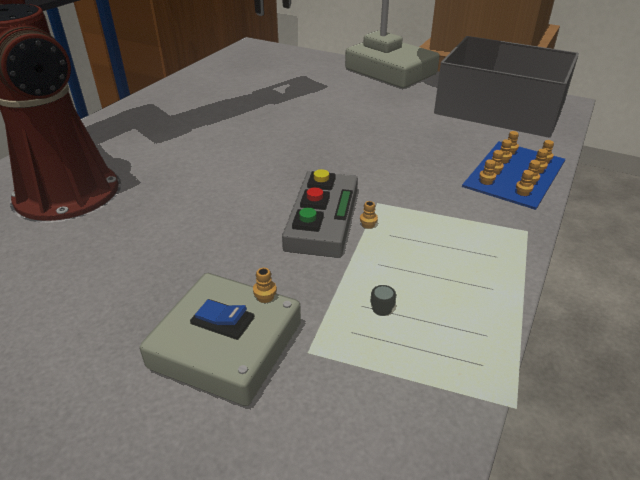

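Top view: yellow key at (179,338), red at (225,323), green at (269,308), rocker at (461,290) with its white bar at (462,274). Fitting_a is at (416,272), fitting_b at (210,260) and the loupe at (335,189). In the scene view the keys are at (321,176), (315,195) and (308,215), and the rocker bar is at (235,312).

```bash
python3 - <<'E'
from h import *
C={n:dict(np.load(n+".npz")) for n in("top","scene")}
seed={"yellow":((179,338),(321,176),(20,38)),"red":((225,323),(315,195),(0,8)),"green":((269,308),(308,215),(50,85)),"blue":((461,290),(220,315),(105,128)),"bar":((462,274),(235,312),None)}
for k,(a,b,h) in seed.items():
    Pm=[];uv=[]
    for n,s in(("top",a),("scene",b)):
        c=C[n];im=c["pixels"];hsv=cv2.cvtColor(im,cv2.COLOR_RGB2HSV);P=pts(c)
        R=40 if k=="blue" else (12 if k=="bar" else 20)
        box=np.zeros((480,640),bool);box[s[1]-R:s[1]+R,s[0]-R:s[0]+R]=1
        m=box&((hsv[...,0]>=h[0])&(hsv[...,0]<=h[1])&(hsv[...,1]>130)&(hsv[...,2]>50) if h else (hsv[...,1]<100)&(hsv[...,2]>120))
        if k!="bar" : 
            pass
        else: m&=P[...,2]>.074
        z=P[m][:,2]; 
        if k not in("blue","bar"): m&=P[...,2]>np.percentile(z,90)-.004
        Q=P[m];v,u=np.nonzero(m);uv.append((u.mean(),v.mean()))
        print(k,n,m.sum(),"px",np.round(uv[-1],1),"mean",Q.mean(0).round(4),"med",np.median(Q,0).round(4),"min",Q.min(0).round(3),"max",Q.max(0).round(3))
        if k=="blue":
            rect=cv2.minAreaRect(Q[:,:2].astype(np.float32)*1000);print(rect)
    # triangulate
    M=[np.array([[c["fx"],0,c["cx"]],[0,c["fy"],c["cy"]],[0,0,1]])@np.c_[c["R"],c["t"]] for c in C.values()]
    X=cv2.triangulatePoints(M[0],M[1],*[np.array(x,float).reshape(2,1) for x in uv]);print("  tri",(X[:3]/X[3]).ravel().round(4))
# lamp box top rect, fittings
P=pts(C["top"]);m=np.zeros((480,640),bool);m[230:355,392:525]=1;m&=abs(P[...,2]-.060)<.006
print("box",cv2.minAreaRect(P[m][:,:2].astype(np.float32)*1000),np.median(P[m][:,2]))
m=np.zeros((480,640),bool);m[250:375,140:310]=1;m&=abs(P[...,2]-.040)<.006
print("console",cv2.minAreaRect(P[m][:,:2].astype(np.float32)*1000))
for n,(u,v) in dict(fa=(416,272),fb=(210,260)).items():
    m=np.zeros((480,640),bool);m[v-16:v+16,u-16:u+16]=1;m&=P[...,2]>(.09 if n=="fa" else .035)
    print(n,P[m].mean(0).round(3),P[m][:,2].max())
E
```

```text
yellow top 351 px [178.6 337.9] mean [0.4911 0.2228 0.0686] med [0.491  0.2235 0.0642] min [0.476 0.036 0.062] max [0.506 0.24  0.816]
yellow scene 105 px [321.  173.4] mean [0.4958 0.2138 0.0694] med [0.4924 0.2214 0.0642] min [ 0.475 -0.604  0.061] max [0.923 0.239 0.621]
  tri [0.4908 0.2241 0.0627]
red top 338 px [224.1 322.7] mean [0.5118 0.1568 0.0689] med [0.5117 0.1576 0.0646] min [0.49  0.036 0.062] max [0.528 0.173 0.816]
red scene 128 px [314.6 192. ] mean [0.5126 0.1552 0.064 ] med [0.5131 0.1551 0.064 ] min [0.495 0.139 0.061] max [0.527 0.172 0.067]
  tri [0.5117 0.1577 0.0624]
green top 331 px [269.2 307.7] mean [0.5326 0.0906 0.0668] med [0.5323 0.0909 0.0645] min [0.49  0.036 0.062] max [0.547 0.106 0.816]
green scene 133 px [307.5 212.4] mean [0.5332 0.0892 0.0642] med [0.533  0.0889 0.0642] min [0.518 0.076 0.062] max [0.548 0.104 0.067]
  tri [0.5326 0.0907 0.063 ]
blue top 935 px [462.6 291.8] mean [ 0.5497 -0.196   0.0823] med [ 0.5496 -0.1968  0.0775] min [ 0.49  -0.216  0.072] max [0.585 0.036 0.816]
((538.6162719726562, -86.95001220703125), (66.45027923583984
[... 257 characters left out ...]
327148438), 46.028385162353516)
  tri [ 0.5497 -0.1985  0.0757]
bar top 23 px [461.8 275.4] mean [ 0.5698 -0.1848  0.1185] med [ 0.5738 -0.1944  0.0867] min [ 0.49  -0.203  0.085] max [0.575 0.036 0.816]
bar scene 35 px [233.3 311.7] mean [ 0.5824 -0.2072  0.1014] med [ 0.5724 -0.196   0.0862] min [ 0.568 -0.604  0.082] max [ 0.923 -0.185  0.621]
  tri [ 0.5731 -0.1956  0.0865]
box ((552.8430786132812, -196.65367126464844), (169.4280242919922, 169.3232879638672), 4.300862789154053) 0.06019484178399464
console ((548.6748046875, 169.1383056640625), (156.53575134277344, 230.1698455810547), 17.380470275878906)
fa [ 0.578 -0.124  0.114] 0.8161487737429154
fb [0.611 0.184 0.061] 0.8161487737429154
```

```bash
cat >> h.py <<'E'
def down(yaw):  # tool y along direction yaw (rad), z down, choosing the half turn with the smaller last-joint angle
    best=None
    for k in(0,np.pi):
        y=np.array([np.cos(yaw+k),np.sin(yaw+k),0]);z=np.array([0,0,-1.]);R=np.c_[np.cross(y,z),y,z]
        best=[R] if best is None else best+[R]
    return best
def goto(p,yaw):
    c=[(abs(q[5]),i) for i,R in enumerate(down(yaw)) if (q:=ik(p,R)) is not None]
    R=down(yaw)[min(c)[1]]; reach(p,R); return R
def press(x,y,z_top,z_bot):
    movel([x,y,z_top+.008],max_speed=.12); f0=np.array(current_wrist_force())
    hit=movel([x,y,z_bot-.004],max_speed=.02,contact_N=12)
    print("hit",hit,"tcp",np.round(current_tcp_pos(),4),"dF",(np.array(current_wrist_force())-f0).round(1))
E
python3 - <<'E'
from h import *
print(camera("wrist")["mount"].round(3))
command_gripper(0,20)
a=np.radians(4.3); p=np.array([.5528,-.1967])+.020*np.array([np.cos(a),np.sin(a)])
goto([p[0],p[1],.16],a); print(current_t(),np.round(current_joint_pos(),1),current_grip_width())
press(*p,.089,.076)
movel([p[0],p[1],.17]); print(current_t())
movel([p[0]-.0,p[1]+.15,.22],max_speed=.2)
for n in("top","scene"):
    c=camera(n); np.savez(n+"2.npz",**c)
    im=c["pixels"][:,:,::-1]; 
    s=im[220:370,380:540] if n=="top" else im[260:400,130:310]
    cv2.imwrite(f"pics/{n}2.png",cv2.resize(s,None,fx=3,fy=3))
    P=pts(c); m=(np.hypot(P[...,0]-p[0],P[...,1]-p[1])<.008)&(P[...,2]<.12); print(n,"z on",np.median(P[m][:,2]))
print(current_t())
E
```

```text
[[ 0.001 -0.958 -0.287  0.074]
 [ 1.     0.001  0.001 -0.   ]
 [-0.001 -0.287  0.958 -0.143]
 [ 0.     0.     0.     1.   ]]
4.0833 [-25.4  14.   98.6   0.   67.4 -29.8] 0.0003231830806180032
hit True tcp [ 0.5742 -0.1957  0.076 ] dF [-1.5  1.8  3.8]
6.5667
top z on 0.07615747815923223
scene z on 0.07654729164121479
7.6083
```

```bash
python3 - <<'E'
from h import *
a=np.radians(4.3);o=np.array([.5528,-.1967])
for n in("top2","scene2"):
    P=pts(dict(np.load(n+".npz")));d=P[...,:2]-o
    s=d@[np.cos(a),np.sin(a)];t=d@[-np.sin(a),np.cos(a)]
    for lo,hi in((.006,.03),(-.03,-.006)):
        m=(s>lo)&(s<hi)&(abs(t)<.012)&(P[...,2]>.06)&(P[...,2]<.12)
        print(n,m.sum(),np.polyfit(s[m],P[...,2][m],1).round(4))
E
```

```text
top2 255 [0.0113 0.0762]
top2 261 [-0.4121  0.077 ]
scene2 215 [0.0202 0.076 ]
scene2 256 [-0.3868  0.0766]
```

View pics/top2.png

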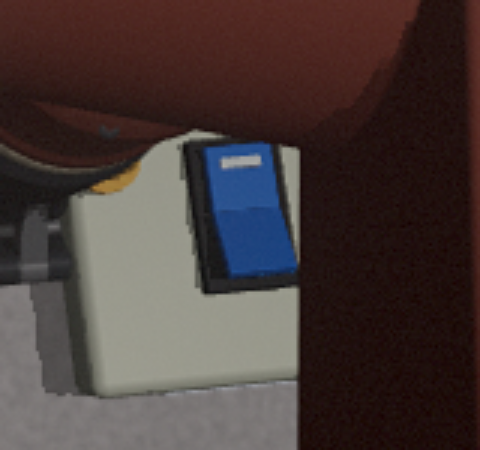

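The rocker's ON half is now level at about 76 mm. I'll press it once more, a little harder, to be sure it is fully down, then press the yellow and green keys.

```bash
sed -i 's/z_bot):/z_bot,N=12):/; s/contact_N=12/contact_N=N/' h.py; python3 - <<'E'
from h import *
a=np.radians(4.3); p=np.array([.5528,-.1967])+.022*np.array([np.cos(a),np.sin(a)])
movel([*p,.14],max_speed=.25); press(*p,.079,.075,20); movel([*p,.15])
b=np.radians(17.4); Y=[.491,.2238]; G=[.5327,.0903]
goto([*Y,.13],b); press(*Y,.064,.056,20); movel([*Y,.13])
def show(tag):
    c=camera("scene");P=pts(c)
    for k,q in(("Y",Y),("R",[.512,.1567]),("G",G)):
        m=(np.hypot(P[...,0]-q[0],P[...,1]-q[1])<.009)&(P[...,2]<.1);print(tag,k,m.sum(),np.median(P[m][:,2]).round(4))
    return c
show("afterY")
movel([*G,.13],max_speed=.2); press(*G,.064,.056,20); dwell(.3); movel([*G,.13]); movel([.42,.09,.25],max_speed=.2)
c=show("end"); cv2.imwrite("pics/end.png",c["pixels"][:,:,::-1])
P=pts(c);d=P[...,:2]-[.5528,-.1967];s=d@[np.cos(a),np.sin(a)];t=d@[-np.sin(a),np.cos(a)]
m=(s>.006)&(s<.03)&(abs(t)<.012)&(P[...,2]>.06)&(P[...,2]<.12);print(np.polyfit(s[m],P[...,2][m],1).round(4))
print(current_t())
E
```

```text
hit True tcp [ 0.5749 -0.1952  0.076 ] dF [-2.9  1.5  4.8]
hit True tcp [0.4914 0.224  0.056 ] dF [-1.5  0.6  4.7]
afterY Y 30 0.0564
afterY R 38 0.0643
afterY G 46 0.0646
hit True tcp [0.5331 0.0903 0.0561] dF [-0.9  0.3  5.4]
end Y 33 0.0559
end R 37 0.0642
end G 45 0.0643
[0.0126 0.0761]
18.3917
```

View pics/end.png

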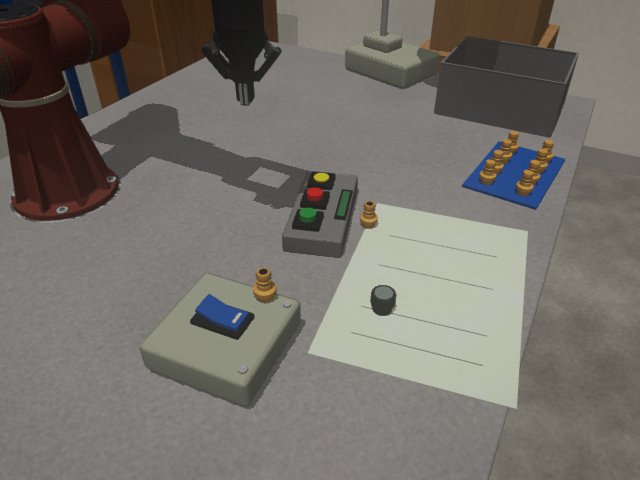

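The picture shows the rocker's ON end down near (237,317), yellow down at (321,178), red and green up, and the fittings and loupe unmoved at (264,285), (369,214) and (383,299).

```bash
python3 -c "from bench import *; print(finish_job())"
```

```text
the job is handed in; nothing more can be done
None
```

The job is handed in, in the order asked and in about 18 s: lamp rocker on, yellow key down and staying down, green key fully pressed and back up, with the red key up and the fittings and loupe where they stood.

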